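# Refit a hob knob on its D-shaft and hold it pressed

## Task

The knob of the table-top gas hob has been taken off for cleaning. Slide the hob's child guard all the way towards the front of the hob so that the bare valve shaft is free, then pick up the loose knob, turn it so that its D-shaped hole matches the shaft's flat, and push it fully home. Press the knob all the way in against the valve's spring and finish while still holding it pressed with the gripper; leave the jar, pastry cutter and saucepan where they are.

Things in the scene. Friction and masses are not known exactly. Their poses are not given: they have to be found in the camera images.
- knob: Loose grey plastic cooker knob standing on its underside: round skirt 48 mm across, 19 mm high; on it a straight bar grip 42 mm long (x), 14 mm wide (y), 20 mm tall, so 39 mm high in all. A nib 8 mm wide, 12 mm high sticks out of the skirt at one end of the bar, to 34 mm from the axis. Origin: on the axis at the underside; +x along the bar to the nib, +z up. About 60 g.
- knob_hole (a point): Mouth of the knob's blind D-shaped hole, centred in its underside (same point and axes as the knob). The hole is 16 mm deep, 14 mm across the round, its flat 3.5 mm from the axis on the nib's side (+x). The knob goes on only one way: nib on the side of the shaft's flat. An identical knob is already fitted near the hob's front and does not come off.
- shaft_tip (a point): Centre of the top end (on the axis) of the bare upright brass valve shaft, 23 mm above the hob's top face when out. 12 mm thick, with one flat 2.5 mm from the axis; +x points from the axis out through the flat, +z up. Top 2.5 mm chamfered. The guard's roof at first covers it, 27 mm above. With the tip at the bottom of the knob's hole the knob is home, its underside 7 mm above the hob.
- shaft (a joint): How far the valve shaft is pressed down, m: 0 out, 0.005 fully in (stop). A spring resists with 3 N at the start and 8 N at the stop and pushes it back out when let go.
- valve (a joint): Turn of the valve shaft about its vertical axis, rad, counter-clockwise from above; 0 when its flat faces the hob's back edge (the hob's +x). The valve is stiff (0.25 N m) and need not be turned.
- hob: Fixed steel table-top gas hob, 300 mm (x) by 380 mm (y), top face at 40 mm. Origin: centre of its footprint on the worktop; +x from its front edge (nearest the robot) to its back edge. The control strip runs along its right edge, y = -130 mm: bare shaft at x = 70 mm, fitted knob at x = -65 mm. The burner is at y = 60 mm.
- guard (a joint): Travel of the child guard along the strip, m: 0 fully over the bare shaft, growing as it slides towards the hob's front edge (the hob's -x), 0.14 at its stop, where it stands over the fitted knob. It slides with 1.5 N of friction and stays where it is left.
- guard_fin (a point): Top centre of the upright fin on the guard's roof, by which it is slid; 122 mm above the worktop. The fin is 12 mm thick (hob's x), 44 mm wide (hob's y), 28 mm tall. The guard is a white bridge 84 mm long (hob's x), 104 mm wide; its roof is 28 mm below this point. Axes as the hob's.
- jar: Small closed glass jar with a steel cap, 56 mm across and 70 mm tall, standing beside the knob; origin at the centre of its underside. Leave it alone.
- cutter: Steel pastry-cutter ring, 60 mm across and 40 mm tall, standing beside the knob; origin at the centre of its underside. Leave it alone.
- saucepan: Steel saucepan on the burner, 124 mm across and 65 mm tall, origin at the centre of its underside 70 mm above the worktop, its handle to its +y. Leave it alone.
Not all that is in view belongs to the job. What is shaped like the knob but yellow is not meant.

How it is judged:
By the outcome, as a careful person would: the job done as asked, in the order asked, and still so for the second after the job is handed in, while the arm keeps its last pose, push and grip.
It also fails if it takes over 51 s, if anything falls off the work surface, if the arm or the gripper's body presses on something with over 40 N, if the wrist force passes 120 N, or if a joint passes its speed limit or range.

## Robot

A 6-joint arm with a two-finger parallel gripper is mounted at the origin on the work surface. World frame = base frame: x ahead of the robot, y to its left, z up, the work surface at z = 0. Lengths are in m, angles in rad, forces in N, time in s.
With the tool pointing down it reaches from about 0.35 to 0.975 m from the base axis. Payload 4.9 kg.
Tool frame: the origin (TCP) lies on the front face of the gripper's body, between the roots of the fingers; the fingertips stand 73 mm ahead of it and the grasp point (between the pads) lies 54 mm ahead of it; z points along the fingers, y is the line along which they close (so a half turn about z gives the same grasp; the last joint's range is limited). The gripper opens to 85 mm and grips with 20 to 120 N. Pads are 22 mm wide; open, the fingers measure 114 mm over their backs; the gripper's body (76 mm by 85 mm) begins 54 mm behind the grasp point. The pads swing forward as they close: fully open they stand 13 mm farther back than shut.
Start: joints at [-1.362, 0.053, 1.613, -0, 1.476, -0.119], TCP at [0.201, -0.592, 0.304] pointing down, gripper open.
Joint ranges: [-3.01, 3.01], [-1.01, 2.22], [0.06, 2.58], [-1.02, 4.17], [0.09, 2.62], [-3.14, 3.14]. Speed limits (rad/s): [2.57, 2.57, 3.14, 3.14, 3.14, 3.14].

## Interface

Orientations are given as a rotation vector (axis times angle).
In Python, from station import status, imaging, order gives the robot as it stands.
- The arm moves only by the tool arm_command, never from a script. Its argument "increments" is a list of rows, each an object with "slide": the shift along the tool's x, y, z in m, a list of three; "spin": the turn about the tool's z in degrees; "gripper": the opening, from -1 (shut) to 1 (fully open). In form: [{"slide": [x, y, z], "spin": spin, "gripper": gripper}, ...]. A call has 1 to 8 rows; each row is the pose to reach, as a shift and turn from the pose commanded when the call began, along the tool's axes at that moment; what a row does not reach only later rows make up. A row lasts 1/12 s, in which the tool goes at most 41.7 mm and 7.16 degrees, less where a joint would pass 70% of its speed; a pose out of reach is approached as far as the arm can. A call with a gripper value outside its range is refused whole. The fingers move at their own pace and stop on an object; "newtons" is the grip in N (left out, the last holds). Time passes only in rows, so rows that repeat a pose let the fingers close. It gives the time, the measured TCP pose, the force, the opening and the grip force at its end, in the units of the state.
- status.get_obs(): the state, without advancing time (a new reading comes with each control period).
- imaging.get_image(name): name is "scene" or "top" or "wrist"; returns a dict with "frame" (384x512x3 uint8, red, green, blue), "vfov" (degrees; the focal length in pixels is half the picture's height over the tangent of half this angle, whatever the lens; pixels are square), "cx", "cy" (the principal point, pixels), "view" (4x4, takes a point from world to camera coordinates); the wrist camera has in their place "mount" (4x4, takes a point from camera to tool coordinates, whose origin is the TCP and whose axes are the flange's). Camera axes: x right, y up, looking along -z (the intrinsics and any distortion apply to the point x, -y, -z); pixel columns grow to the right and rows downward; lengths in m; the calibration is good to about 2 mm. A picture is of the moment at which its call begins: read the wrist's pose just before it. There is no depth.
- order.finish_job(): hands the job in; it is judged then, once.
The state is a dict: "t": time; "q": joint angles; "dq": joint speeds; "effort": joint torques, N m; "tool_pos": TCP position; "tool_rot": TCP orientation; "contact_force": force on the tool from outside, world axes, zero at the start; "wrist_torque": the same for the moment, N m; "opening": finger opening in m; "grip_force": force on a finger pad.
Only numpy, scipy, OpenCV 4.12 (cv2) and the standard library are available. Lean on these libraries where they do the work, as an engineer would, in place of code of your own. Each camera call takes 0.05 s, during which the arm holds its last target. There are 200 camera calls.

## Working session

There is one attempt and no reset: what is moved stays moved. The work goes in short steps, Python scripts to look and compute and a tool call to move; the robot and the scene stay as the last step left them, time stands still between calls to the robot, and variables do not carry over. Pictures are saved under pics/ and viewed, at most 10 in all, crops included, and the job is handed in when it is done.

Besides the shell and the picture viewer there is one more tool, called after "Call:" as name(argument=value, ...) on one line, values as JSON. arm_command: Moves the arm, as the interface text tells. Its arguments: {"type":"object","properties":{"increments":{"type":"array","items":{"type":"object","properties":{"slide":{"type":"array","items":{"type":"number"}},"spin":{"type":"number"},"gripper":{"type":"number"}}}},"newtons":{"type":"number"}},"required":["increments"]}

```bash
mkdir -p pics; ls
cat > h.py <<'E'
import numpy as np,cv2
from scipy.spatial.transform import Rotation as R
from station import status,imaging,order
def snap(n,fn=None):
    o=status.get_obs(); d=imaging.get_image(n); f=d['frame']
    d['bgr']=cv2.cvtColor(f,cv2.COLOR_RGB2BGR)
    if n=='wrist':
        T=np.eye(4);T[:3,:3]=R.from_rotvec(o['tool_rot']).as_matrix();T[:3,3]=o['tool_pos']
        d['c2w']=T@d['mount']
    else: d['c2w']=np.linalg.inv(d['view'])
    d['f']=f.shape[0]/2/np.tan(np.radians(d['vfov'])/2)
    if fn: cv2.imwrite('pics/'+fn,d['bgr'])
    return d
def ray(d,u,v):
    K=np.array([[d['f'],0,d['cx']],[0,d['f'],d['cy']],[0,0,1]])
    dist=np.array(d.get('dist',d.get('distortion',np.zeros(5))),float)
    p=cv2.undistortPoints(np.array([[[u,v]]],float),K,dist)[0,0]
    r=d['c2w'][:3,:3]@np.array([p[0],-p[1],-1]); return d['c2w'][:3,3],r
def plane(d,u,v,z):
    c,r=ray(d,u,v); return c+r*(z-c[2])/r[2]
def proj(d,P):
    P=np.append(P,1); q=np.linalg.inv(d['c2w'])@P
    return d['cx']+d['f']*q[0]/-q[2], d['cy']-d['f']*q[1]/-q[2]
E
python3 - <<'E'
from h import *
ims=[]
for n in('scene','top','wrist'):
    d=snap(n,n+'0.png'); print(n,{k:(v if np.ndim(v)<2 else '') for k,v in d.items()},d['c2w'].round(3).tolist())
o=status.get_obs();print(o)
E
```

```text
pics
scene {'frame': '', 'vfov': 54.701265750522495, 'cx': 252.64266713303016, 'cy': 193.6642105532181, 'view': '', 'bgr': '', 'c2w': '', 'f': np.float64(371.1879803263527)} [[0.712, -0.433, 0.553, 1.072], [0.702, 0.438, -0.561, -0.599], [0.001, 0.788, 0.616, 0.685], [0.0, 0.0, 0.0, 1.0]]
top {'frame': '', 'vfov': 43.44242316321366, 'cx': 260.0895902411522, 'cy': 207.10372078184798, 'view': '', 'bgr': '', 'c2w': '', 'f': np.float64(481.9552500185131)} [[0.011, 0.999, -0.035, 0.484], [-1.0, 0.01, -0.015, -0.1], [-0.015, 0.035, 0.999, 1.22], [0.0, 0.0, 0.0, 1.0]]
wrist {'frame': '', 'vfov': 62.941817508941625, 'cx': 255.12190158852556, 'cy': 193.75295974770643, 'mount': '', 'bgr': '', 'c2w': '', 'f': np.float64(313.67290432910784)} [[0.322, 0.915, 0.244, 0.264], [-0.947, 0.311, 0.081, -0.57], [-0.002, -0.258, 0.966, 0.374], [0.0, 0.0, 0.0, 1.0]]
{'t': 0.15, 'q': array([-1.36201205e+00,  5.32202364e-02,  1.61399923e+00, -2.89860561e-05,
        1.47598195e+00, -1.19003468e-01]), 'dq': array([-2.41990046e-04, -1.78825526e-03, -4.43734693e-03,  7.23897624e-04,
       -7.17145619e-05,  6.77757391e-04]), 'effort': array([ 3.11831900e-04, -3.94243562e+01, -3.70722878e+01, -1.51684685e-04,
        4.72035739e-03,  8.02352361e-06]), 'tool_pos': array([ 0.20113275, -0.59135627,  0.30292369]), 'tool_rot': array([-3.09790849e+00, -5.12328064e-01,  1.58598654e-04]), 'contact_force': array([ 0.66432388, -1.47062621,  0.3113182 ]), 'wrist_torque': array([ 0.01339757,  0.04624319, -0.03260251]), 'grip_force': 0.0, 'opening': 0.08541041343972205}
```

View pics/top0.png

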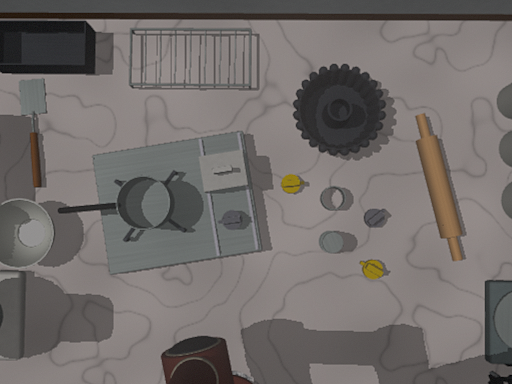

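View pics/scene0.png

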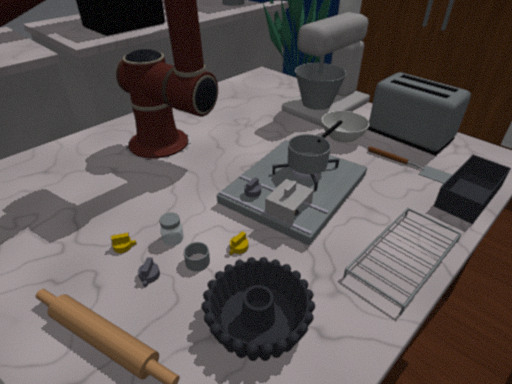

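The top view shows these knob-shaped things: grey loose knob at (375,217), yellow at (291,184) and (373,269), and the fitted grey knob on the hob at (233,220). The loose grey one at (375,217) between jar (331,242) and cutter (333,198) fits. The guard fin is near (222,170). I'll confirm in an enlarged crop.

Run:
```python
import cv2,numpy as np
from h import *
t=cv2.imread('pics/top0.png');s=cv2.imread('pics/scene0.png')
r=lambda im,x,y,w,h:cv2.resize(im[y:y+h,x:x+w],(400,300),interpolation=cv2.INTER_CUBIC)
a=np.vstack([np.hstack([r(t,345,195,60,45),r(s,120,245,60,45)]),np.hstack([r(t,190,140,80,60),r(s,235,165,80,60)])])
cv2.imwrite('pics/crop1.png',np.clip(a*1.5,0,255).astype(np.uint8))
d=snap('top')
for n,(u,v),z in [('FR',(260,250),.04),('FL',(111,273),.04),('BR',(243,132),.04),('BL',(94,155),.04),('fin',(222,170),.122),('knob',(375,217),.03),('jar',(331,242),.06),('cut',(333,198),.04)]:print(n,plane(d,u,v,z).round(4))
```

```text
FR [ 0.4198 -0.0822  0.04  ]
FL [0.3594 0.2823 0.04  ]
BR [ 0.7094 -0.0372  0.04  ]
BL [0.6494 0.3308 0.04  ]
fin [0.6059 0.0055 0.122 ]
knob [ 0.5035 -0.3642  0.03  ]
jar [ 0.4419 -0.2525  0.06  ]
cut [ 0.5487 -0.2595  0.04  ]
```

View pics/crop1.png

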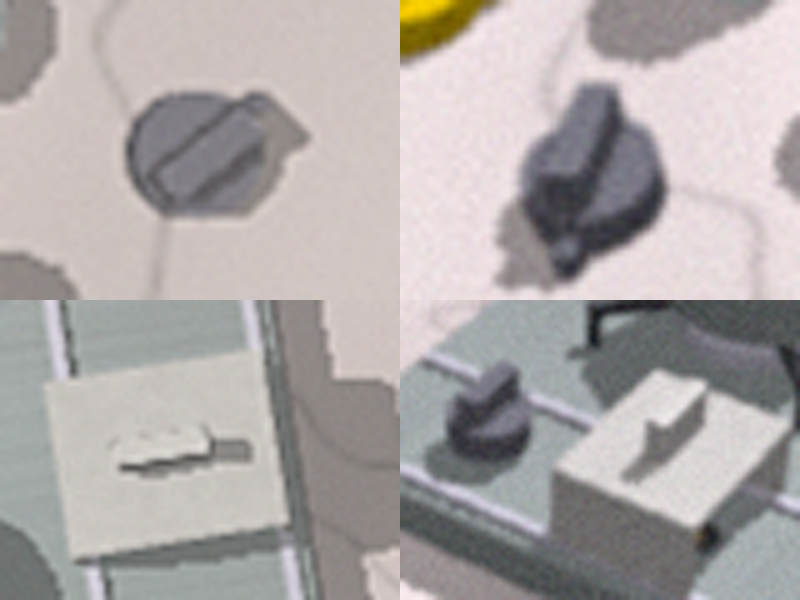

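The crop confirms it. Loose grey knob: bar runs from lower-left to upper-right, with the nib at the upper right (crop 260,100) in the top view and at the camera-side bottom (568,255) in the scene view, so nib azimuth ≈ -55°. The guard stands over the bare shaft, its fin at top pixel (222,169). Next I move above the fin.

Call:
arm_command(increments=[{"slide": [0.579,-0.434,0.03],"spin": -80,"gripper": 0.2},{"slide": [0.579,-0.434,0.03],"spin": -80,"gripper": 0.2},{"slide": [0.579,-0.434,0.03],"spin": -80,"gripper": 0.2},{"slide": [0.579,-0.434,0.03],"spin": -80,"gripper": 0.2},{"slide": [0.579,-0.434,0.03],"spin": -80,"gripper": 0.2},{"slide": [0.579,-0.434,0.03],"spin": -80,"gripper": 0.2},{"slide": [0.579,-0.434,0.03],"spin": -80,"gripper": 0.2},{"slide": [0.579,-0.434,0.03],"spin": -80,"gripper": 0.2}])

```text
t: 0.87
tool_pos: [0.3898, -0.3149, 0.29]
tool_rot: [2.468, 1.943, 0.0]
contact_force: [0.3, -0.4, 0.4]
opening: 0.051
grip_force: 0.0
```

```bash
cat >> h.py <<'E'
def go(p,yaz):
    o=status.get_obs();M=R.from_rotvec(o['tool_rot']).as_matrix()
    az=np.degrees(np.arctan2(M[1,1],M[0,1]))
    print('t',round(o['t'],2),'pos',o['tool_pos'].round(4),'yaz',az.round(2),'F',o['contact_force'].round(1),'open',round(o['opening'],4),'q1,6',o['q'][[0,5]].round(2),'tilt',M[:2,2].round(4))
    print(' slide',(M.T@(np.array(p)-o['tool_pos'])).round(4),'spin',(-((yaz-az+180)%360-180)).round(2))
E
python3 -c "
from h import *
go([.609,.0055,.27],9.2)"
```

```text
t 0.87 pos [ 0.3898 -0.3149  0.29  ] yaz -13.59 F [ 0.3 -0.4  0.4] open 0.051 q1,6 [-0.83 -0.59] tilt [ 0.0003 -0.0002]
 slide [0.3629 0.1377 0.02  ] spin -22.79
```

Call:
arm_command(increments=[{"slide": [0.363,0.138,0.02],"spin": -22.8,"gripper": 0},{"slide": [0.363,0.138,0.02],"spin": -22.8,"gripper": 0},{"slide": [0.363,0.138,0.02],"spin": -22.8,"gripper": 0},{"slide": [0.363,0.138,0.02],"spin": -22.8,"gripper": 0},{"slide": [0.363,0.138,0.02],"spin": -22.8,"gripper": 0},{"slide": [0.363,0.138,0.02],"spin": -22.8,"gripper": 0},{"slide": [0.363,0.138,0.02],"spin": -22.8,"gripper": 0},{"slide": [0.363,0.138,0.02],"spin": -22.8,"gripper": 0}])

```text
t: 1.53
tool_pos: [0.5796, -0.0411, 0.2728]
tool_rot: [2.042, 2.387, -0.0]
contact_force: [-0.2, -0.7, 0.3]
opening: 0.0426
grip_force: 0.0
```

Call:
arm_command(increments=[{"slide": [0.03,0.01,0],"spin": 0,"gripper": 0},{"slide": [0.03,0.01,0],"spin": 0,"gripper": 0},{"slide": [0.03,0.01,0],"spin": 0,"gripper": 0}])

```text
t: 1.78
tool_pos: [0.5842, -0.0105, 0.2724]
tool_rot: [-2.039, -2.389, 0.001]
contact_force: [0.8, -0.7, 0.6]
opening: 0.0428
grip_force: 0.0
```

```bash
python3 -c "
from h import *
go([.609,.0055,.27],9.2)
d=snap('wrist','w1.png')
print(proj(d,[.609,.0055,.122]))"
```

```text
t 1.78 pos [ 0.5842 -0.0105  0.2724] yaz 9.06 F [ 0.8 -0.7  0.6] open 0.0428 q1,6 [-0.15 -0.3 ] tilt [-0.0011 -0.0002]
 slide [0.0119 0.027  0.0024] spin -0.14
(np.float64(290.26359109897334), np.float64(186.28541640076668))
```

View pics/w1.png

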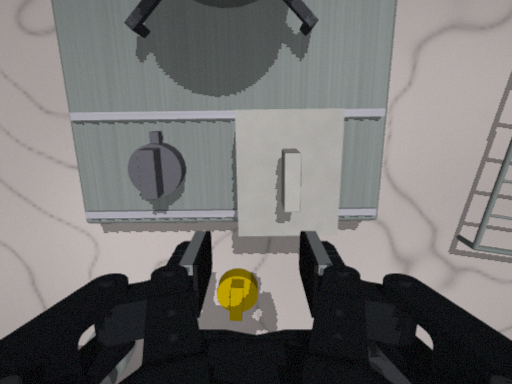

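Wrist view: the fin's top is centred at about (292,182) on the white guard, the fitted knob at (155,170) with its nib up, and a yellow knob at (237,292).

```bash
python3 -c "
from h import *
d=snap('wrist')
g=d['bgr']
m=cv2.inRange(g,(165,165,165),(255,255,255));m[:145]=0;m[215:]=0;m[:,:275]=0;m[:,310:]=0
c=max(cv2.findContours(m,0,2)[0],key=cv2.contourArea);r=cv2.minAreaRect(c);print(r, g[180,292],g[180,255])
p=plane(d,*r[0],.122);print(p)
for u,v in[(72,117),(385,112),(88,216),(378,212),(87,224),(378,220)]:print(plane(d,u,v,.042))
print('guard',[plane(d,u,v,.094).round(4) for u,v in [(236,110),(343,109),(340,236),(239,237)]])
go([p[0],p[1],.22],9.2)
"
```

```text
((293.5, 180.5), (57.0, 15.0), 90.0) [171 176 178] [166 170 171]
[0.61043636 0.00879756 0.122     ]
[0.40736144 0.02026273 0.042     ]
[0.69500564 0.07009427 0.042     ]
[ 0.4240164 -0.0759055  0.042    ]
[ 0.71356316 -0.02601755  0.042     ]
[ 0.42317401 -0.08476907  0.042     ]
[ 0.7157508  -0.03434251  0.042     ]
guard [array([0.5608, 0.0508, 0.094 ]), array([0.6419, 0.0643, 0.094 ]), array([ 0.6632, -0.0384,  0.094 ]), array([ 0.5781, -0.0527,  0.094 ])]
t 1.88 pos [ 0.5839 -0.0125  0.2727] yaz 8.87 F [ 1.  -0.9 -0.3] open 0.0428 q1,6 [-0.15 -0.3 ] tilt [-0.0005 -0.0004]
 slide [0.017  0.0295 0.0527] spin -0.33
```

Call:
arm_command(increments=[{"slide": [0.016,0.03,0.03],"spin": -0.7,"gripper": 0},{"slide": [0.016,0.03,0.05],"spin": -0.7,"gripper": 0},{"slide": [0.016,0.03,0.075],"spin": -0.7,"gripper": 0},{"slide": [0.016,0.03,0.1],"spin": -0.7,"gripper": 0},{"slide": [0.016,0.03,0.1],"spin": -0.7,"gripper": -0.3},{"slide": [0.016,0.03,0.1],"spin": -0.7,"gripper": -0.4},{"slide": [0.016,0.03,0.1],"spin": -0.7,"gripper": -0.4}])

```text
t: 2.47
tool_pos: [0.6119, 0.0073, 0.1746]
tool_rot: [2.029, 2.396, 0.002]
contact_force: [0.7, -0.2, 0.5]
opening: 0.0256
grip_force: 0.0
```

```bash
python3 -c "
from h import *
y=np.radians(9.6)
go([.6105-.14*np.cos(y),.0075-.14*np.sin(y),.172],9.6)
d=snap('wrist','w2.png')"
```

```text
t 2.47 pos [0.6119 0.0073 0.1746] yaz 9.49 F [ 0.7 -0.2  0.5] open 0.0256 q1,6 [-0.11 -0.28] tilt [ 0.002  -0.0003]
 slide [ 0.0002 -0.1413  0.0024] spin -0.11
```

Call:
arm_command(increments=[{"slide": [0,-0.01,0.001],"spin": 0,"gripper": -0.4},{"slide": [0,-0.03,0.001],"spin": 0,"gripper": -0.4},{"slide": [0,-0.05,0.001],"spin": 0,"gripper": -0.4},{"slide": [0,-0.07,0.001],"spin": 0,"gripper": -0.4},{"slide": [0,-0.09,0.001],"spin": 0,"gripper": -0.4},{"slide": [0,-0.11,0.001],"spin": 0,"gripper": -0.4},{"slide": [0,-0.13,0.001],"spin": 0,"gripper": -0.4},{"slide": [0,-0.142,0.001],"spin": 0,"gripper": -0.4}])

```text
t: 3.18
tool_pos: [0.4775, -0.0149, 0.1754]
tool_rot: [2.016, 2.379, 0.035]
contact_force: [63.5, 11.6, -43.6]
opening: 0.0257
grip_force: 31.4
```

Call:
arm_command(increments=[{"slide": [0,-0.003,0],"spin": 0,"gripper": -0.4},{"slide": [0,-0.005,0],"spin": 0,"gripper": -0.4},{"slide": [0,-0.006,0],"spin": 0,"gripper": -0.4}])

```text
t: 3.43
tool_pos: [0.4766, -0.015, 0.1752]
tool_rot: [2.01, 2.371, 0.052]
contact_force: [65.6, 10.3, -43.2]
opening: 0.0257
grip_force: 32.0
```

Call:
arm_command(increments=[{"slide": [0,-0.001,0],"spin": 0,"gripper": -0.4},{"slide": [0,-0.002,0],"spin": 0,"gripper": -0.4},{"slide": [0,-0.002,0],"spin": 0,"gripper": -0.4}])

```text
t: 3.68
tool_pos: [0.4762, -0.0151, 0.1752]
tool_rot: [2.008, 2.369, 0.057]
contact_force: [72.5, 10.4, -47.1]
opening: 0.0259
grip_force: 34.5
```

Call:
arm_command(increments=[{"slide": [0,0.008,0],"spin": 0,"gripper": -0.4},{"slide": [0,0.014,0],"spin": 0,"gripper": -0.4},{"slide": [0,0.016,-0.01],"spin": 0,"gripper": -0.4},{"slide": [0,0.016,-0.04],"spin": 0,"gripper": -0.4},{"slide": [0,0.016,-0.08],"spin": 0,"gripper": -0.4},{"slide": [0,0.016,-0.1],"spin": 0,"gripper": -0.4}])

```text
t: 4.18
tool_pos: [0.4801, -0.0142, 0.2777]
tool_rot: [2.024, 2.394, 0.006]
contact_force: [1.6, -0.3, 0.5]
opening: 0.026
grip_force: 0.0
```

```bash
python3 -c "
from h import *
go([.5,-.02,.27],9.6)
d=snap('wrist','w3.png');t=snap('top')
"
```

```text
t 4.18 pos [ 0.4801 -0.0142  0.2777] yaz 9.59 F [ 1.6 -0.3  0.5] open 0.026 q1,6 [-0.18 -0.35] tilt [ 0.0074 -0.0015]
 slide [-0.009   0.0186  0.0079] spin -0.01
```

View pics/w3.png

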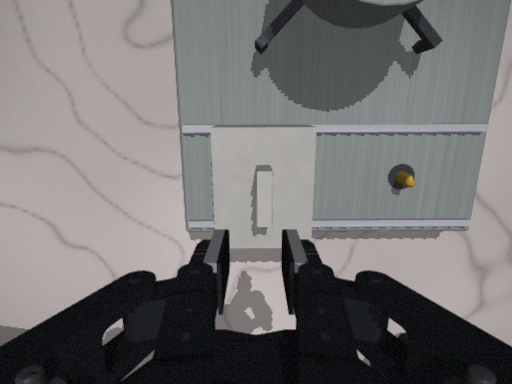

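The guard is now at (213–315,126–247) over the fitted knob. The bare brass shaft shows at (405,181). I'll measure the guard's travel, the shaft and the shaft's flat.

```bash
python3 -c "
from h import *
d=snap('wrist')
g=np.mean([plane(d,u,v,.094) for u,v in [(211,127),(316,126),(312,248),(214,248)]],0)
print('guard',g, 'travel',np.hypot(*(g-[.611,.006,.094])[:2]))
print('fin',plane(d,266,171+29,.122), plane(d,265,200,.122))
print('shaft tip top',[plane(d,u,181,.063).round(4) for u in(400,405,410)])
C=[plane(d,u,v,.04) for u,v in[(188,233),(468,229)]];print(C)
go([.64,.0,.28],9.6)
im=cv2.resize(d['bgr'][155:205,370:437],(670,500),interpolation=cv2.INTER_CUBIC);cv2.imwrite('pics/sh.png',im)
"
```

```text
guard [ 0.49198793 -0.01349171  0.094     ] travel 0.12059767763558021
fin [ 0.49297538 -0.01351684  0.122     ] [ 0.49222814 -0.01364003  0.122     ]
shaft tip top [array([0.6201, 0.0088, 0.063 ]), array([0.6248, 0.0096, 0.063 ]), array([0.6295, 0.0104, 0.063 ])]
[array([ 0.42591042, -0.08578299,  0.04      ]), array([ 0.71896969, -0.03327313,  0.04      ])]
t 4.33 pos [ 0.4801 -0.0142  0.2759] yaz 9.58 F [-0.9  0.4 -0.4] open 0.0258 q1,6 [-0.18 -0.35] tilt [ 0.0074 -0.0015]
 slide [-0.0126  0.1601 -0.0029] spin -0.02
```

View pics/sh.png

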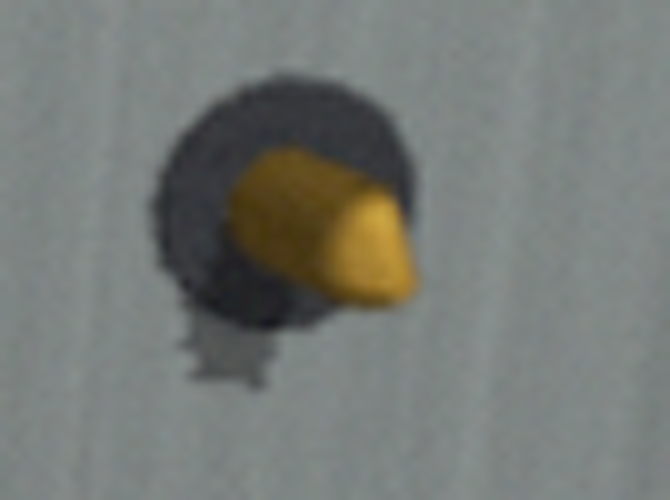

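```bash
python3 -c "
from h import *
d=snap('wrist');M=d['mount'];y=np.radians(9.6)
Rw=np.array([[np.cos(y+np.pi/2),np.cos(y),0],[np.sin(y+np.pi/2),np.sin(y),0],[0,0,-1]])
P=np.array([.6255,.009,.063])
for z in(.17,):
  # camera ray for pixel (255,165)
  r=Rw@M[:3,:3]@np.array([0,(d['cy']-165)/d['f'],-1]); c=Rw@M[:3,3]
  h=z+c[2]-.063; t=h/-r[2]; p=P-c-t*r; p[2]=z; print(p,c)
  go([p[0],p[1],.2],9.6); go(p,9.6)
"
```

```text
[ 0.62969806 -0.02577303  0.17      ] [-0.00940149  0.06483444  0.07097642]
t 4.38 pos [ 0.4792 -0.014   0.2735] yaz 9.57 F [0.8 0.6 0.3] open 0.0259 q1,6 [-0.18 -0.35] tilt [ 0.0032 -0.0007]
 slide [-0.0365  0.1463  0.074 ] spin -0.03
t 4.38 pos [ 0.4792 -0.014   0.2735] yaz 9.57 F [0.8 0.6 0.3] open 0.0259 q1,6 [-0.18 -0.35] tilt [ 0.0032 -0.0007]
 slide [-0.0365  0.1462  0.104 ] spin -0.03
```

Call:
arm_command(increments=[{"slide": [-0.036,0.04,0],"spin": 0,"gripper": -0.4},{"slide": [-0.036,0.08,0.02],"spin": 0,"gripper": -0.4},{"slide": [-0.036,0.12,0.05],"spin": 0,"gripper": -0.4},{"slide": [-0.036,0.146,0.08],"spin": 0,"gripper": -0.4},{"slide": [-0.036,0.146,0.104],"spin": 0,"gripper": -0.4},{"slide": [-0.036,0.146,0.104],"spin": 0,"gripper": -0.4},{"slide": [-0.036,0.146,0.104],"spin": 0,"gripper": -0.4}])

```text
t: 4.97
tool_pos: [0.6264, -0.0247, 0.1629]
tool_rot: [-2.022, -2.393, 0.008]
contact_force: [0.7, 0.0, -0.4]
opening: 0.0254
grip_force: 0.0
```

```bash
python3 -c "
from h import *
go([.5,-.02,.27],9.6)
d=snap('wrist','w4.png');print(proj(d,[.6255,.009,.063]))
im=cv2.resize(d['bgr'][110:230,180:340],(800,600),interpolation=cv2.INTER_CUBIC);cv2.imwrite('pics/sh2.png',im)
"
```

```text
t 4.97 pos [ 0.6264 -0.0247  0.1629] yaz 9.6 F [ 0.7  0.  -0.4] open 0.0254 q1,6 [-0.16 -0.33] tilt [-0.0098  0.0014]
 slide [ 0.026  -0.1249 -0.1059] spin -0.0
(np.float64(262.3471130872995), np.float64(170.6251427343901))
```

View pics/sh2.png

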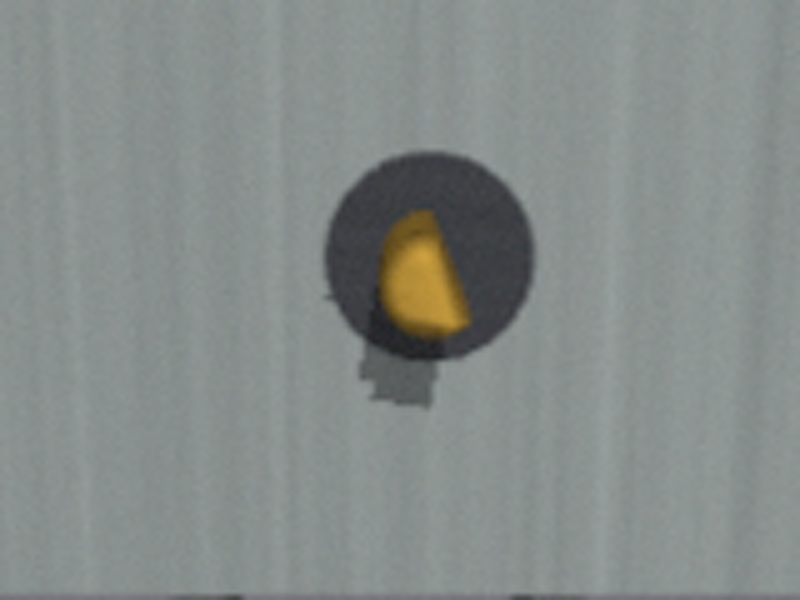

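The shaft stands in its dark collar (crop centre 430,255). Its D-shaped top has the round side left and down, and the flat as a line from (432,212) to (470,322), which puts the flat normal about 19° off the tool's y. I'll compute the axis and angle from masks.

```bash
python3 -c "
from h import *
d=snap('wrist');g=d['bgr']
hsv=cv2.cvtColor(g,cv2.COLOR_BGR2HSV)
m=cv2.inRange(hsv,(8,110,40),(32,255,255));m[:130]=0;m[200:]=0;m[:,:240]=0;m[:,300:]=0
big=cv2.resize(m,None,fx=8,fy=8,interpolation=cv2.INTER_CUBIC)
c=max(cv2.findContours((big>127).astype(np.uint8),0,1)[0],key=cv2.contourArea)[:,0]/8-0.4375
print('px',proj(d,[.6255,.009,.063]))
w=np.array([plane(d,u,v,.0605) for u,v in c])[:,:2]
# flat: RANSAC-lite via hull longest right side
best=None
ctr=w.mean(0)
for a in np.radians(np.arange(0,60,.5)):
    n=np.array([np.cos(a),np.sin(a)]);s=w@n; k=(s>s.max()-.0006).sum()
    if best is None or k>best[0]: best=(k,np.degrees(a),s.max())
print('flat az',best)
a=np.radians(best[1]);n=np.array([np.cos(a),np.sin(a)])
q=w[(w@n)<best[2]-.0015]
A=np.c_[2*q,np.ones(len(q))];x=np.linalg.lstsq(A,(q**2).sum(1),rcond=None)[0]
print('circle',x[:2],'r',np.sqrt(x[2]+x[:2]@x[:2]),'flat dist',best[2]-.0003-n@x[:2])
col=cv2.inRange(g,(0,0,0),(95,95,95))|m;col[:130]=0;col[186:]=0;col[:,:240]=0;col[:,300:]=0
cc=max(cv2.findContours(col,0,1)[0],key=cv2.contourArea)[:,0];cc=cc[cc[:,1]<166]
w=np.array([plane(d,u,v,.041) for u,v in cc])[:,:2]
A=np.c_[2*w,np.ones(len(w))];x=np.linalg.lstsq(A,(w**2).sum(1),rcond=None)[0];print('collar',x[:2],np.sqrt(x[2]+x[:2]@x[:2]))
t=snap('top');hs=cv2.cvtColor(t['bgr'],cv2.COLOR_BGR2HSV)
m=cv2.inRange(hs,(8,110,30),(32,255,255))[125:190,210:260];yy,xx=np.nonzero(m);print('top px',xx.mean()+210,yy.mean()+125,len(xx),plane(t,xx.mean()+210,yy.mean()+125,.055))
"
```

```text
px (np.float64(259.08855717098834), np.float64(168.27737820934158))
flat az (np.int64(179), np.float64(31.5), np.float64(0.5438537148068889))
circle [0.62779449 0.0122809 ] r 0.006979111035241005 flat dist 0.0018541612714241262
collar [0.62733006 0.01119056] 0.012569418833126995
top px nan nan 0 [nan nan nan]<string>:26: RuntimeWarning: Mean of empty slice.
  ret = ret.dtype.type(ret / rcount)
```

```bash
python3 -c "
from h import *
go([.5207,-.3886,.2],35)"
```

```text
t 5.12 pos [ 0.6293 -0.0253  0.1701] yaz 9.57 F [-0.4  0.1  0.1] open 0.0256 q1,6 [-0.16 -0.33] tilt [ 0.0027 -0.0005]
 slide [-0.3402 -0.1674 -0.03  ] spin -25.43
```

```bash
cat > shaft.py <<'E'
from h import *
d=snap('wrist','w5.png');g=d['bgr']
u,v=proj(d,[.6275,.0115,.06]);u,v=int(u),int(v);W=40
hsv=cv2.cvtColor(g,cv2.COLOR_BGR2HSV)
m=cv2.inRange(hsv,(8,110,40),(32,255,255));k=np.zeros_like(m);k[v-W:v+W,u-W:u+W]=255;m&=k
big=cv2.resize(m,None,fx=8,fy=8,interpolation=cv2.INTER_CUBIC)
c=max(cv2.findContours((big>127).astype(np.uint8),0,1)[0],key=cv2.contourArea)[:,0]/8-.4375
w=np.array([plane(d,*p,.0605) for p in c])[:,:2]
best=max(((lambda s:((s>s.max()-.0006).sum(),a,s.max()))(w@[np.cos(np.radians(a)),np.sin(np.radians(a))]) for a in np.arange(0,60,.5)))
col=cv2.inRange(g,(0,0,0),(95,95,95))|m;col&=k;col[v+18:]=0
cc=max(cv2.findContours(col,0,1)[0],key=cv2.contourArea)[:,0];cc=cc[cc[:,1]<v]
w2=np.array([plane(d,*p,.041) for p in cc])[:,:2]
A=np.c_[2*w2,np.ones(len(w2))];x=np.linalg.lstsq(A,(w2**2).sum(1),rcond=None)[0]
print('flat',best,'collar',x[:2],np.sqrt(x[2]+x[:2]@x[:2]),'brass bbox',c.min(0),c.max(0))
n=np.array([np.cos(np.radians(best[1])),np.sin(np.radians(best[1]))]);e=np.array([-n[1],n[0]])
print('axis by flat (-2.5mm)',n*(best[2]-.0003-.0025)+e*((w@e).max()+(w@e).min())/2)
E
python3 shaft.py
```

```text
flat (np.int64(179), np.float64(31.0), np.float64(0.5466312913671484)) collar [0.62731039 0.01123581] 0.012569882428335882 brass bbox [248.5625 147.4375] [266.4375 172.4375]
axis by flat (-2.5mm) [0.62712221 0.0121984 ]
```

Call:
arm_command(increments=[{"slide": [-0.02,-0.01,-0.03],"spin": 0,"gripper": -0.2},{"slide": [-0.06,-0.03,-0.05],"spin": -7,"gripper": -0.2},{"slide": [-0.34,-0.167,-0.06],"spin": -25.4,"gripper": -0.2},{"slide": [-0.34,-0.167,-0.06],"spin": -25.4,"gripper": -0.2},{"slide": [-0.34,-0.167,-0.06],"spin": -25.4,"gripper": -0.2},{"slide": [-0.34,-0.167,-0.06],"spin": -25.4,"gripper": -0.2},{"slide": [-0.34,-0.167,-0.06],"spin": -25.4,"gripper": -0.2},{"slide": [-0.34,-0.167,-0.06],"spin": -25.4,"gripper": -0.2}])

```text
t: 5.83
tool_pos: [0.541, -0.3202, 0.2285]
tool_rot: [1.449, 2.782, -0.001]
contact_force: [0.5, 0.2, 0.2]
opening: 0.0342
grip_force: 0.0
```

```bash
python3 -c "
from h import *
go([.5207,-.3886,.2],35)"
```

```text
t 5.83 pos [ 0.541  -0.3202  0.2285] yaz 34.97 F [0.5 0.2 0.2] open 0.0342 q1,6 [-0.65 -1.26] tilt [ 0.0041 -0.0031]
 slide [-0.0443 -0.0559  0.0286] spin -0.03
```

Call:
arm_command(increments=[{"slide": [-0.02,-0.025,0],"spin": 0,"gripper": -0.2},{"slide": [-0.044,-0.056,0.01],"spin": 0,"gripper": -0.2},{"slide": [-0.044,-0.056,0.028],"spin": 0,"gripper": -0.2},{"slide": [-0.044,-0.056,0.028],"spin": 0,"gripper": -0.2},{"slide": [-0.044,-0.056,0.028],"spin": 0,"gripper": -0.2}])

```text
t: 6.25
tool_pos: [0.5205, -0.3861, 0.1978]
tool_rot: [1.452, 2.786, 0.001]
contact_force: [0.6, 0.9, 0.0]
opening: 0.034
grip_force: 0.0
```

```bash
python3 -c "
from h import *
go([.5035,-.364,.2],35)
d=snap('wrist','w6.png');print(proj(d,[.5035,-.364,.039]))"
```

```text
t 6.25 pos [ 0.5205 -0.3861  0.1978] yaz 34.93 F [0.6 0.9 0. ] open 0.034 q1,6 [-0.75 -1.36] tilt [0.0002 0.0003]
 slide [ 0.0279 -0.0013 -0.0022] spin -0.07
(np.float64(251.04410570259176), np.float64(161.6635108345072))
```

View pics/w6.png

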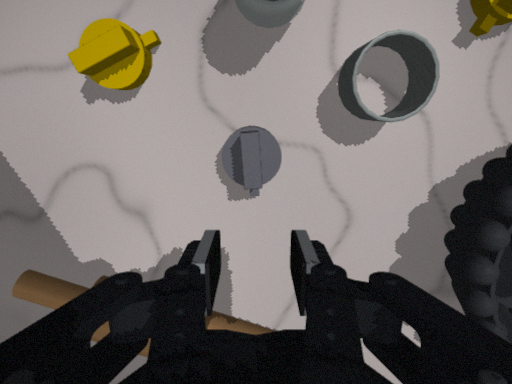

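The grey knob's bar runs from (250,131) to (254,187), with its nib at the lower end (254,192). It is clear of the cutter (390,77) and jar (270,5).

```bash
python3 -c "
from h import *
d=snap('wrist');g=d['bgr']
P=[plane(d,u,v,.039) for u,v in[(242,132),(259,131),(262,186),(246,188)]]
a=(P[0]+P[1])/2;b=(P[2]+P[3])/2;n=b-a;az=np.degrees(np.arctan2(n[1],n[0]))
print((a+b)/2,np.linalg.norm(n),az)
gr=cv2.inRange(cv2.cvtColor(g,cv2.COLOR_BGR2GRAY),0,125);gr[:120]=0;gr[200:]=0;gr[:,:215]=0;gr[:,290:]=0
print([ (cv2.minEnclosingCircle(c)) for c in cv2.findContours(gr,0,2)[0] if cv2.contourArea(c)>300])
for u,v in[(222.5,157),(281.5,157)]:print(plane(d,u,v,.019))
p=(a+b)/2
go([p[0],p[1],.14],az+90)
t=snap('top');im=t['bgr'][195:240,345:405];print('top',plane(t,375,217,.03))
"
```

```text
[ 0.50447436 -0.36241777  0.039     ] 0.04135682405866346 -51.5698540833907
[((245.5, 163.0), 39.601234436035156)]
[ 0.48524532 -0.37684348  0.019     ]
[ 0.52400641 -0.34973242  0.019     ]
t 6.35 pos [ 0.5218 -0.3857  0.199 ] yaz 35.04 F [-0.  -0.5  0.8] open 0.0338 q1,6 [-0.75 -1.36] tilt [ 0.002  -0.0015]
 slide [ 0.0291 -0.0008  0.059 ] spin -3.39
top [ 0.50345268 -0.36420115  0.03      ]
```

Call:
arm_command(increments=[{"slide": [0.029,-0.001,0.02],"spin": -3.4,"gripper": -0.2},{"slide": [0.029,-0.001,0.05],"spin": -3.4,"gripper": -0.2},{"slide": [0.029,-0.001,0.08],"spin": -3.4,"gripper": -0.2},{"slide": [0.029,-0.001,0.102],"spin": -3.4,"gripper": -0.2},{"slide": [0.029,-0.001,0.102],"spin": -3.4,"gripper": -0.2},{"slide": [0.029,-0.001,0.102],"spin": -3.4,"gripper": -0.2}])

```text
t: 6.9
tool_pos: [0.5044, -0.3623, 0.0955]
tool_rot: [-1.366, -2.829, -0.0]
contact_force: [0.0, 0.0, 1.2]
opening: 0.0344
grip_force: 0.0
```

```bash
python3 -c "
from h import *
go([.5045,-.3627,.0965],38.4)"
```

```text
t 6.9 pos [ 0.5044 -0.3623  0.0955] yaz 38.47 F [0.  0.  1.2] open 0.0344 q1,6 [-0.74 -1.41] tilt [-0.      0.0001]
 slide [-0.0004 -0.0002 -0.001 ] spin 0.07
```

Call:
arm_command(increments=[{"slide": [0,0,0],"spin": 0,"gripper": -1},{"slide": [0,0,0],"spin": 0,"gripper": -1},{"slide": [0,0,0],"spin": 0,"gripper": -1},{"slide": [0,0,0],"spin": 0,"gripper": -1},{"slide": [0,0,0],"spin": 0,"gripper": -1},{"slide": [0,0,-0.003],"spin": 0,"gripper": -1},{"slide": [0,0,-0.02],"spin": 0,"gripper": -1},{"slide": [0,0,-0.04],"spin": 0,"gripper": -1}], newtons=70)

```text
t: 7.57
tool_pos: [0.5024, -0.362, 0.1333]
tool_rot: [-1.366, -2.824, -0.002]
contact_force: [-0.4, -1.6, -0.6]
opening: 0.0119
grip_force: 71.5
```

```bash
python3 -c "
from h import *
go([.6272,.0117,.22],120)"
```

```text
t 7.57 pos [ 0.5024 -0.362   0.1333] yaz 38.37 F [-0.4 -1.6 -0.6] open 0.0119 q1,6 [-0.74 -1.41] tilt [-0.0036  0.0031]
 slide [ 0.216   0.3297 -0.086 ] spin -81.63
```

Call:
arm_command(increments=[{"slide": [0,0,-0.04],"spin": -7,"gripper": -1},{"slide": [0.025,0.035,-0.075],"spin": -14,"gripper": -1},{"slide": [0.216,0.33,-0.086],"spin": -81.6,"gripper": -1},{"slide": [0.216,0.33,-0.086],"spin": -81.6,"gripper": -1},{"slide": [0.216,0.33,-0.086],"spin": -81.6,"gripper": -1},{"slide": [0.216,0.33,-0.086],"spin": -81.6,"gripper": -1},{"slide": [0.216,0.33,-0.086],"spin": -81.6,"gripper": -1},{"slide": [0.216,0.33,-0.086],"spin": -81.6,"gripper": -1}])

```text
t: 8.23
tool_pos: [0.5924, -0.0935, 0.215]
tool_rot: [0.156, -3.138, 0.0]
contact_force: [1.3, -1.2, 0.0]
opening: 0.0118
grip_force: 71.5
```

```bash
python3 -c "
from h import *
go([.6272,.0117,.22],120)"
```

```text
t 8.23 pos [ 0.5924 -0.0935  0.215 ] yaz 95.69 F [ 1.3 -1.2  0. ] open 0.0118 q1,6 [-0.28 -1.95] tilt [-0.0001 -0.0002]
 slide [-0.0451  0.1013 -0.005 ] spin -24.31
```

Call:
arm_command(increments=[{"slide": [-0.045,0.101,-0.005],"spin": -24.3,"gripper": -1},{"slide": [-0.045,0.101,-0.005],"spin": -24.3,"gripper": -1},{"slide": [-0.045,0.101,-0.005],"spin": -24.3,"gripper": -1},{"slide": [-0.045,0.101,-0.005],"spin": -24.3,"gripper": -1},{"slide": [-0.045,0.101,-0.005],"spin": -24.3,"gripper": -1},{"slide": [-0.045,0.101,-0.005],"spin": -24.3,"gripper": -1}])

```text
t: 8.73
tool_pos: [0.6275, 0.0094, 0.2195]
tool_rot: [0.802, -3.037, 0.0]
contact_force: [0.1, -0.3, -0.8]
opening: 0.0121
grip_force: 71.5
```

```bash
python3 -c "
from h import *
go([.6272,.0117,.18],120)
d=snap('wrist','w7.png');print(proj(d,[.6272,.0117,.063]))"
```

```text
t 8.73 pos [0.6275 0.0094 0.2195] yaz 119.59 F [ 0.1 -0.3 -0.8] open 0.0121 q1,6 [-0.1  -2.19] tilt [-0.0008 -0.0003]
 slide [-0.0009  0.0021  0.0395] spin -0.41
(np.float64(258.3556559515323), np.float64(198.4890501128533))
```

View pics/w7.png

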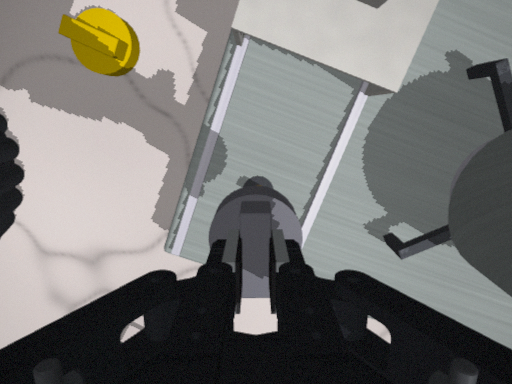

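Call:
arm_command(increments=[{"slide": [-0.001,0.002,0.02],"spin": -0.4,"gripper": -1},{"slide": [-0.001,0.002,0.045],"spin": -0.4,"gripper": -1},{"slide": [-0.001,0.002,0.057],"spin": -0.4,"gripper": -1},{"slide": [-0.001,0.002,0.06],"spin": -0.4,"gripper": -1},{"slide": [-0.001,0.002,0.062],"spin": -0.4,"gripper": -1},{"slide": [-0.001,0.002,0.064],"spin": -0.4,"gripper": -1},{"slide": [-0.001,0.002,0.064],"spin": -0.4,"gripper": -1}])

```text
t: 9.37
tool_pos: [0.6279, 0.0111, 0.1565]
tool_rot: [-0.813, 3.034, -0.001]
contact_force: [0.8, 0.5, -0.2]
opening: 0.0122
grip_force: 71.5
```

```bash
python3 -c "
from h import *
go([.6272,.0117,.15],120)
print(status.get_obs()['wrist_torque'])"
```

```text
t 9.37 pos [0.6279 0.0111 0.1565] yaz 120.01 F [ 0.8  0.5 -0.2] open 0.0122 q1,6 [-0.1 -2.2] tilt [ 0.0006 -0.0002]
 slide [0.0003 0.0009 0.0065] spin 0.01
[-0.01985312  0.00671154 -0.03266931]
```

Call:
arm_command(increments=[{"slide": [0,0,0.001],"spin": 0,"gripper": -1},{"slide": [0,0,0.002],"spin": 0,"gripper": -1},{"slide": [0,0,0.003],"spin": 0,"gripper": -1},{"slide": [0,0,0.004],"spin": 0,"gripper": -1},{"slide": [0,0,0.004],"spin": 0,"gripper": -1}])

```text
t: 9.78
tool_pos: [0.6276, 0.0116, 0.1518]
tool_rot: [0.815, -3.034, -0.0]
contact_force: [-1.1, -0.8, 0.4]
opening: 0.0119
grip_force: 71.5
```

Call:
arm_command(increments=[{"slide": [0,0,0.001],"spin": 0,"gripper": -1},{"slide": [0,0,0.002],"spin": 0,"gripper": -1},{"slide": [0,0,0.003],"spin": 0,"gripper": -1},{"slide": [0,0,0.003],"spin": 0,"gripper": -1}])

```text
t: 10.12
tool_pos: [0.6275, 0.0116, 0.1485]
tool_rot: [0.814, -3.034, -0.0]
contact_force: [-0.7, 0.8, -0.6]
opening: 0.0122
grip_force: 71.5
```

The knob is sliding over the shaft with no force, so the D-shape matches.

Call:
arm_command(increments=[{"slide": [0,0,0.002],"spin": 0,"gripper": -1},{"slide": [0,0,0.004],"spin": 0,"gripper": -1},{"slide": [0,0,0.006],"spin": 0,"gripper": -1},{"slide": [0,0,0.007],"spin": 0,"gripper": -1},{"slide": [0,0,0.007],"spin": 0,"gripper": -1}])

```text
t: 10.53
tool_pos: [0.6278, 0.0115, 0.1423]
tool_rot: [-0.814, 3.034, -0.0]
contact_force: [-1.5, -0.2, 5.1]
opening: 0.0122
grip_force: 72.1
```

Call:
arm_command(increments=[{"slide": [0,0,0.001],"spin": 0,"gripper": -1},{"slide": [0,0,0.002],"spin": 0,"gripper": -1},{"slide": [0,0,0.003],"spin": 0,"gripper": -1},{"slide": [0,0,0.003],"spin": 0,"gripper": -1},{"slide": [0,0,0.003],"spin": 0,"gripper": -1}])

```text
t: 10.95
tool_pos: [0.6279, 0.0115, 0.1397]
tool_rot: [-0.814, 3.034, -0.0]
contact_force: [-2.0, -0.1, 6.0]
opening: 0.0118
grip_force: 72.5
```

Call:
arm_command(increments=[{"slide": [0,0,0.001],"spin": 0,"gripper": -1},{"slide": [0,0,0.002],"spin": 0,"gripper": -1},{"slide": [0,0,0.003],"spin": 0,"gripper": -1},{"slide": [0,0,0.003],"spin": 0,"gripper": -1},{"slide": [0,0,0.003],"spin": 0,"gripper": -1}])

```text
t: 11.37
tool_pos: [0.6282, 0.0115, 0.1388]
tool_rot: [-0.815, 3.034, -0.0]
contact_force: [-6.7, 0.7, 15.0]
opening: 0.0119
grip_force: 73.7
```

Call:
arm_command(increments=[{"slide": [0,0,0.001],"spin": 0,"gripper": -1},{"slide": [0,0,0.001],"spin": 0,"gripper": -1},{"slide": [0,0,0.001],"spin": 0,"gripper": -1},{"slide": [0,0,0.001],"spin": 0,"gripper": -1},{"slide": [0,0,0.001],"spin": 0,"gripper": -1}])

```text
t: 11.78
tool_pos: [0.6283, 0.0115, 0.1387]
tool_rot: [-0.815, 3.034, -0.0]
contact_force: [-10.0, 0.2, 19.3]
opening: 0.0122
grip_force: 74.2
```

```bash
python3 -c "
from h import *
go([.6272,.0117,.138],120)
w=snap('wrist')['bgr'];t=snap('top')['bgr'];s=snap('scene')['bgr']
r=lambda im,x,y,w,h:cv2.resize(im[y:y+h,x:x+w],(400,300),interpolation=cv2.INTER_CUBIC)
a=np.vstack([np.hstack([cv2.resize(w,(400,300)),r(t,170,120,200,150)]),np.hstack([r(s,220,120,120,90),r(s,100,200,160,120)])])
cv2.imwrite('pics/fin.png',a)"
```

```text
t 11.78 pos [0.6283 0.0115 0.1387] yaz 120.06 F [-10.    0.2  19.3] open 0.0122 q1,6 [-0.1 -2.2] tilt [ 0.0002 -0.0002]
 slide [0.0009 0.0007 0.0007] spin 0.06
```

View pics/fin.png

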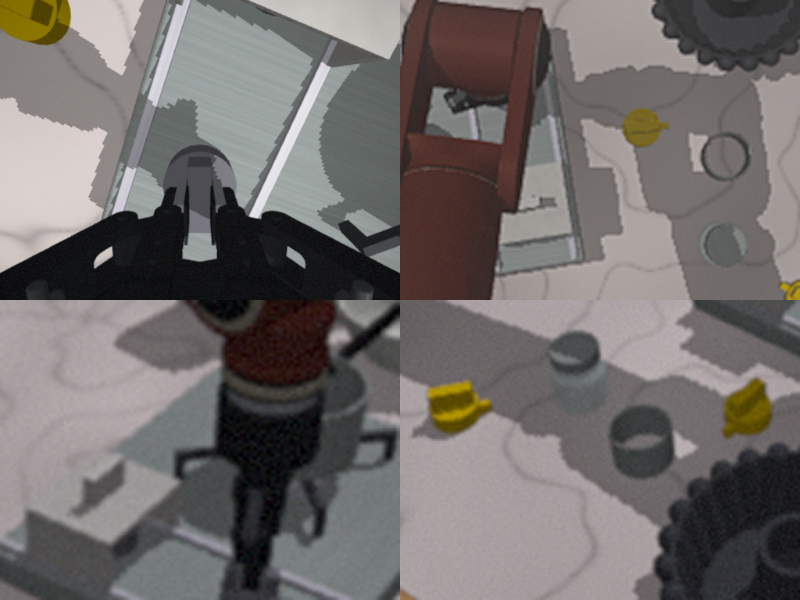

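The knob is seated and pressed to the stop: z stays at 138.7 mm while the force rises past the spring's 8 N. The guard is at the front, and the jar and cutter are where they were. Handing in.

```bash
python3 -c "
from station import order
print(order.finish_job())"
```

```text
the job is handed in; nothing more can be done
None
```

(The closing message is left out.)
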